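# Unload the dry-block heater into the bench rack, in the same order

## Robot

A 6-joint arm with a two-finger parallel gripper is mounted at the origin on the work surface. World frame = base frame: x ahead of the robot, y to its left, z up, the work surface at z = 0. Lengths are in mm, angles in degrees, forces in N, time in s.
With the tool pointing down it reaches from about 300 to 850 mm from the base axis. Payload 4.2 kg.
Tool frame: the origin (TCP) lies at the very end of the fingers, on their centre line; the grasp point (between the pads) lies 19 mm behind it (env.grasp_offset is the distance from the TCP to the grasp point, in mm); z points along the fingers, y is the line along which they close (so a half turn about z gives the same grasp; the last joint's range is limited). The gripper opens to 91 mm and grips with 3 to 60 N. Pads are 32 mm wide; open, the fingers measure 118 mm over their backs; the gripper's body (76 mm by 178 mm) begins 60 mm behind the grasp point.
Start: joints at [68.64, 18.312, 89.639, -0, 72.044, -1.146], TCP at [198.681, 539.601, 213.976] pointing down, gripper open.
Joint ranges: [-177.97, 177.97], [-48.28, 115.42], [12.27, 149.76], [-77.06, 257.06], [2.81, 150.46], [-146.56, 146.56]. Speed limits (degrees/s): [147.25, 147.25, 180, 180, 180, 180].

## Interface

Orientations are given as [roll, pitch, yaw] about the fixed x, y, z axes, in that order (R = Rz(yaw) Ry(pitch) Rx(roll)).
In Python, from workcell import env gives the robot as it stands. The module is installed in compiled form; this text tells all that it offers.
- The arm moves only by the tool send_rows, never from a script. Its argument "motion" is a list of rows, each an object of numbers: "tx", "ty", "tz": the shift along the tool's x, y, z in units of 500 mm (1.0 is 500 mm); "rx", "ry", "rz": the turn, a rotation vector about the tool's x, y, z in units of 30 degrees (1.0 is 30 degrees); "gripper": the closure, from -1 (fully open) to 1 (shut). In form: [{"tx": .., "ty": .., "tz": .., "rx": .., "ry": .., "rz": .., "gripper": ..}, ...]. A call has 1 to 12 rows; each row shifts and turns the commanded pose from where the row before left it, along the tool's axes as they then stand; what a row does not reach is not made up. A row lasts 1/8 s, in which the tool goes at most 62.5 mm and 10.7 degrees, less where a joint would pass 70% of its speed; a pose out of reach is approached as far as the arm can. A call with a number of a shift or a turn outside -1 to 1 is refused whole. A call with a gripper value outside its range is refused whole. The fingers move at their own pace and stop on an object; "grip_force" is the grip in N (left out, the last holds). Time passes only in rows, so rows that do not move let the fingers close. It gives the time, the measured TCP pose, the force, the opening and the grip force at its end, in the units of the state.
- env.state(): the state, without advancing time (a new reading comes with each control period).
- env.grab_frame(name): name is "side" or "top"; returns a dict with "frame" (480x640x3 uint8, red, green, blue), "vertical_fov" (degrees; the focal length in pixels is half the picture's height over the tangent of half this angle, whatever the lens; pixels are square), "cx", "cy" (the principal point, pixels), "rvec" (rotation vector, rad) and "tvec" (3), from world to camera coordinates, as OpenCV has them. Camera axes: x right, y down, z forward; pixel columns grow to the right and rows downward; lengths in mm; the calibration is good to about 2 mm. A picture is of the moment at which its call begins. There is no depth.
- env.job_done(): hands the job in; it is judged then, once.
The state is a dict: "time_s": time; "qpos": joint angles; "qvel": joint speeds; "effort": joint torques, N m; "ee_pos": TCP position; "ee_rot": TCP orientation; "force": force on the tool from outside, world axes, zero at the start; "torque": the same for the moment, N m; "gripper_width": finger opening in mm; "gripper_force": force on a finger pad.
Only numpy, scipy, OpenCV 4.12 (cv2) and the standard library are available. Lean on these libraries where they do the work, as an engineer would, in place of code of your own. Each camera call takes 0.05 s, during which the arm holds its last target. There are 200 camera calls.

## Task

The four samples in the dry-block heater are warmed through: move them into the empty blue four-place rack, one in each place, standing in the same left-to-right order as they stand now in the heater, because their place in the row is all that identifies them. Keep every vessel upright and lower it gently to the floor of its place; do not drop it in.

Things in the scene. Friction and masses are not known exactly. Their poses are not given: they have to be found in the camera images.
- vial: the tall slim vial: round, body 24 mm diameter, 96 mm tall in all; the cap is 25 mm in diameter (27 over the ribs) from 78 mm up to the top at 96 mm. About 45 g. Clear glass, white ribbed screw cap. Origin: centre of its underside, z up. It starts upright in its own block (underside 54 mm above the table).
- jar: the short wide jar: round, body 32 mm diameter, 70 mm tall in all; the cap is 34 mm in diameter (36 over the ribs) from 52 mm up to the top at 70 mm. About 70 g. Clear glass, white ribbed screw cap. Origin: centre of its underside, z up. It starts upright in its own block (underside 54 mm above the table).
- square: the square bottle: body 30 by 30 mm and 58 mm high, then a neck, and a round cap 24 mm in diameter (26 over the ribs) from 68 mm up to the top at 88 mm. About 75 g. Clear glass, white ribbed screw cap. Origin: centre of its underside, z up. It starts upright in its own block (underside 54 mm above the table).
- dropper: the dropper bottle: round, body 28 mm diameter and 54 mm high, a narrower round collar 21 mm in diameter (23 over the ribs) from 64 to 84 mm up, and a thin tapering white nozzle above it (15 mm wide at its foot, 7 mm at the tip) to the top at 104 mm; grip it by the collar. About 50 g. Clear glass, white ribbed screw cap. Origin: centre of its underside, z up. It starts upright in its own block (underside 54 mm above the table).
- block_vial: bare aluminium heating block, 64 (x) by 50 (y) by 44 mm high, fixed in the heater, with one blind round bore 28 mm wide 25 mm deep, in which the tall slim vial stands at the start. Origin: centre of its underside, 35 mm above the table; the bore is centred on it; top face 79 mm above the table, bore floor 54 mm above the table. Axes parallel to the heater's. It stays where it is; which block is in which bay differs each time
- block_jar: bare aluminium heating block, 64 (x) by 50 (y) by 44 mm high, fixed in the heater, with one blind round bore 36 mm wide 25 mm deep, in which the short wide jar stands at the start. Origin: centre of its underside, 35 mm above the table; the bore is centred on it; top face 79 mm above the table, bore floor 54 mm above the table. Axes parallel to the heater's. It stays where it is; which block is in which bay differs each time
- block_square: bare aluminium heating block, 64 (x) by 50 (y) by 44 mm high, fixed in the heater, with one blind square bore 34 mm wide 25 mm deep, in which the square bottle stands at the start. Origin: centre of its underside, 35 mm above the table; the bore is centred on it; top face 79 mm above the table, bore floor 54 mm above the table. Axes parallel to the heater's. It stays where it is; which block is in which bay differs each time
- block_dropper: bare aluminium heating block, 64 (x) by 50 (y) by 44 mm high, fixed in the heater, with one blind round bore 32 mm wide 25 mm deep, in which the dropper bottle stands at the start. Origin: centre of its underside, 35 mm above the table; the bore is centred on it; top face 79 mm above the table, bore floor 54 mm above the table. Axes parallel to the heater's. It stays where it is; which block is in which bay differs each time
- heater: white dry-block heater, fixed: a low bench case 190 (x) by 262 (y) mm, with a grey control panel on the side nearest the robot, 58 mm high at the panel and 72 mm high around the blocks. Four aluminium blocks stand side by side in it, in a row along its y axis at y = +81, +27, -27 and -81 mm. Origin: on the table under the middle of the block row; x points away from the robot, y to the robot's left (yaw within 0.2 rad), z up
- rack: blue plastic rack, fixed, empty at the start: 58 (x) by 220 (y; 242 over the end lips) by 29 mm high, with four square open-topped places in one row, each 50 by 50 mm inside, walls 4 mm thick, floor 4 mm above the table. The places are centred at y = +81, +27, -27 and -81 mm, x = 0. Origin: on the table under the rack's middle; x points away from the robot, y to the robot's left (yaw within 0.3 rad), z up
There are look-alikes about, which are no part of the job. Leave any red look-alike of the dropper alone.

How it is judged (in metres and radians):
At the end, for the whole second after the job is handed in: Each vessel stands released and at rest on the floor of its own rack place (underside within 6 mm of it, axis within 20 mm of the place's middle both ways, upright within 0.12 rad), in the same left-to-right order as the blocks in the heater from which they came (((y of block_vial in the frame of heater between 0.066 and 0.096 m and y of vial in the frame of rack between 0.061 and 0.101 m) or (y of block_vial in the frame of heater between 0.012 and 0.042 m and y of vial in the frame of rack between 0.007 and 0.047 m) or (y of block_vial in the frame of heater between -0.042 and -0.012 m and y of vial in the frame of rack between -0.047 and -0.007 m) or (y of block_vial in the frame of heater between -0.096 and -0.066 m and y of vial in the frame of rack between -0.101 and -0.061 m)) and x of vial in the frame of rack between -0.02 and 0.02 m and z of vial in the frame of rack between -0.003 and 0.01 m and angle between each of vial, jar, square, dropper's own z axis and vertical below 0.12 rad and linear speed of each of vial, jar, square, dropper below 0.02 m/s and angular speed of each of vial, jar, square, dropper below 0.2 rad/s and ((y of block_jar in the frame of heater between 0.066 and 0.096 m and y of jar in the frame of rack between 0.061 and 0.101 m) or (y of block_jar in the frame of heater between 0.012 and 0.042 m and y of jar in the frame of rack between 0.007 and 0.047 m) or (y of block_jar in the frame of heater between -0.042 and -0.012 m and y of jar in the frame of rack between -0.047 and -0.007 m) or (y of block_jar in the frame of heater between -0.096 and -0.066 m and y of jar in the frame of rack between -0.101 and -0.061 m)) and x of jar in the frame of rack between -0.02 and 0.02 m and z of jar in the frame of rack between -0.003 and 0.01 m and ((y of block_square in the frame of heater between 0.066 and 0.096 m and y of square in the frame of rack between 0.061 and 0.101 m) or (y of block_square in the frame of heater between 0.012 and 0.042 m and y of square in the frame of rack between 0.007 and 0.047 m) or (y of block_square in the frame of heater between -0.042 and -0.012 m and y of square in the frame of rack between -0.047 and -0.007 m) or (y of block_square in the frame of heater between -0.096 and -0.066 m and y of square in the frame of rack between -0.101 and -0.061 m)) and x of square in the frame of rack between -0.02 and 0.02 m and z of square in the frame of rack between -0.003 and 0.01 m and ((y of block_dropper in the frame of heater between 0.066 and 0.096 m and y of dropper in the frame of rack between 0.061 and 0.101 m) or (y of block_dropper in the frame of heater between 0.012 and 0.042 m and y of dropper in the frame of rack between 0.007 and 0.047 m) or (y of block_dropper in the frame of heater between -0.042 and -0.012 m and y of dropper in the frame of rack between -0.047 and -0.007 m) or (y of block_dropper in the frame of heater between -0.096 and -0.066 m and y of dropper in the frame of rack between -0.101 and -0.061 m)) and x of dropper in the frame of rack between -0.02 and 0.02 m and z of dropper in the frame of rack between -0.003 and 0.01 m); the robot touches nothing.
It fails at once if a vessel is tipped (more than 0.6 rad from upright) (angle between any of vial, jar, square, dropper's own z axis and vertical above 0.6 rad).
It fails at once if a vessel is dropped or slammed into the rack (faster than 0.7 m/s within the last 4 cm) ((x of vial in the frame of rack between -0.04 and 0.04 m and y of vial in the frame of rack between -0.12 and 0.12 m and z of vial in the frame of rack below 0.04 m and linear speed of vial above 0.7 m/s) or (x of jar in the frame of rack between -0.04 and 0.04 m and y of jar in the frame of rack between -0.12 and 0.12 m and z of jar in the frame of rack below 0.04 m and linear speed of jar above 0.7 m/s) or (x of square in the frame of rack between -0.04 and 0.04 m and y of square in the frame of rack between -0.12 and 0.12 m and z of square in the frame of rack below 0.04 m and linear speed of square above 0.7 m/s) or (x of dropper in the frame of rack between -0.04 and 0.04 m and y of dropper in the frame of rack between -0.12 and 0.12 m and z of dropper in the frame of rack below 0.04 m and linear speed of dropper above 0.7 m/s)).
It also fails if it takes over 120 s, if anything falls off the work surface, if the arm or the gripper's body presses on something with over 40 N, if the wrist force passes 120 N, or if a joint passes its speed limit or range.

## Working session

There is one attempt and no reset: what is moved stays moved. The work goes in short steps, Python scripts to look and compute and a tool call to move; the robot and the scene stay as the last step left them, time stands still between calls to the robot, and variables do not carry over. Pictures are saved under pics/ and viewed, at most 14 in all, crops included, and the job is handed in when it is done.

Besides the shell and the picture viewer there is one more tool, called after "Call:" by a JSON object that holds its "op" and its "data". send_rows: Moves the arm, as the interface text tells. Shifts and turns lie within -1 to 1; 1 stands for 500 mm of shift or 30 degrees of turn. Its arguments: {"type":"object","properties":{"motion":{"type":"array"},"grip_force":{"type":"number"}},"required":["motion"]}

```bash
mkdir -p pics; python3 - <<'E'
from workcell import env
import cv2
s=env.state();print(s)
for n in("side","top"):
    f=env.grab_frame(n);cv2.imwrite(f"pics/{n}0.png",f["frame"][:,:,::-1]);print(n,{k:v for k,v in f.items() if k!="frame"})
E
```

```text
{'time_s': 0.0, 'qpos': array([ 6.86396330e+01,  1.83531644e+01,  8.97075280e+01,  5.53798415e-04,
        7.20441680e+01, -1.14470627e+00]), 'qvel': array([-0.02357991, -0.04367064,  0.05767832,  0.03520804, -0.06895487,
       -0.00983034]), 'effort': array([ 1.10174960e-04, -4.12456727e+01, -2.31970328e+01,  7.28714210e-02,
        4.57057462e-02, -1.41769824e-04]), 'ee_pos': array([198.4910075 , 539.10417282, 213.09741862]), 'ee_rot': array([-1.79895171e+02, -2.62126190e-03,  1.59784166e+02]), 'force': array([-0.76894726,  0.06553226, -0.96829102]), 'torque': array([-0.01746651,  0.03089278,  0.01173334]), 'gripper_force': 0.0, 'gripper_width': 91.29212010196912}
side {'vertical_fov': 57.51062634902194, 'cx': 320.14115823956956, 'cy': 241.26771907054862, 'rvec': array([ 0.89418987, -2.40881912,  1.22922909]), 'tvec': array([407.84411403, 261.10995591, 575.36809243])}
top {'vertical_fov': 51.584466859847545, 'cx': 329.53184267978315, 'cy': 245.84074809957895, 'rvec': array([ 1.9810154 , -2.24175725,  0.23462142]), 'tvec': array([ 49.56337364, 558.69461419, 797.48063045])}
```

View pics/side0.png

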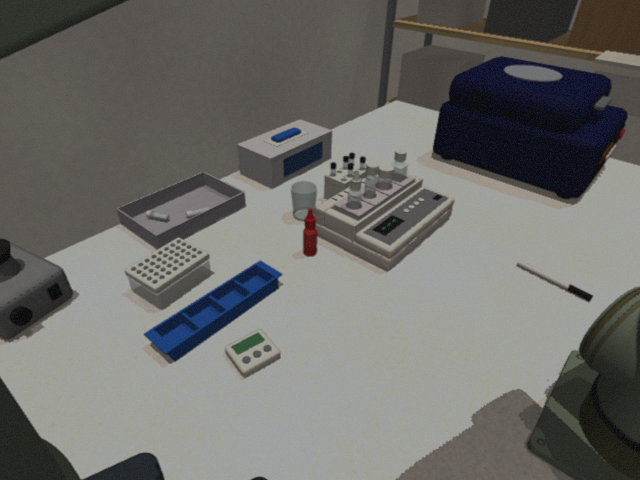

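View pics/top0.png

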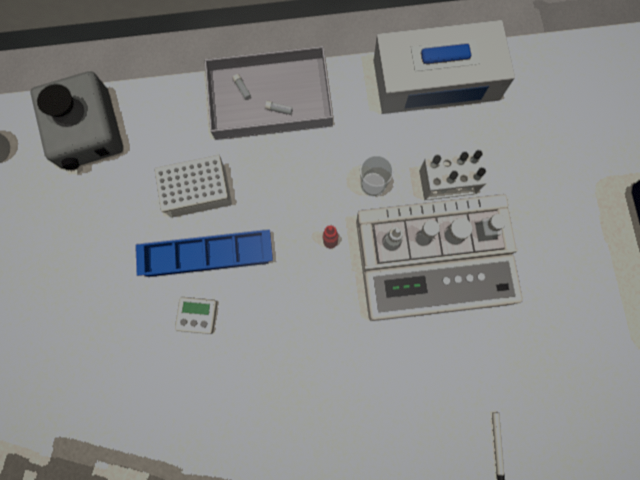

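The top view shows the heater row at about (395–500, 235), the rack at (137–272, 255) and the red look-alike at (331, 237). I'll enlarge the heater and the rack.

```bash
cat > h.py <<'E'
import cv2,numpy as np
class Cam:
    def __init__(s,f):
        s.K=np.array([[0,0,f["cx"]],[0,0,f["cy"]],[0,0,1.]]);s.K[0,0]=s.K[1,1]=240/np.tan(np.radians(f["vertical_fov"]/2))
        s.r=np.array(f["rvec"]);s.t=np.array(f["tvec"]);s.R=cv2.Rodrigues(s.r)[0];s.C=-s.R.T@s.t
    def ray(s,uv): return s.R.T@np.linalg.inv(s.K)@np.array([*uv,1.])
    def plane(s,uv,z): d=s.ray(uv);return s.C+d*(z-s.C[2])/d[2]
    def proj(s,p): return cv2.projectPoints(np.array(p,float).reshape(-1,3),s.r,s.t,s.K,None)[0][:,0]
E
python3 - <<'E'
import cv2
a=cv2.imread("pics/top0.png")
cv2.imwrite("pics/c1.png",cv2.resize(a[190:325,350:530],(720,540),interpolation=cv2.INTER_CUBIC))
cv2.imwrite("pics/c2.png",cv2.resize(a[220:285,125:285],(800,325),interpolation=cv2.INTER_CUBIC))
a=cv2.imread("pics/side0.png")
cv2.imwrite("pics/c3.png",cv2.resize(a[140:270,290:460],(785,600),interpolation=cv2.INTER_CUBIC))
E
```

```text
(no output)
```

View pics/c1.png

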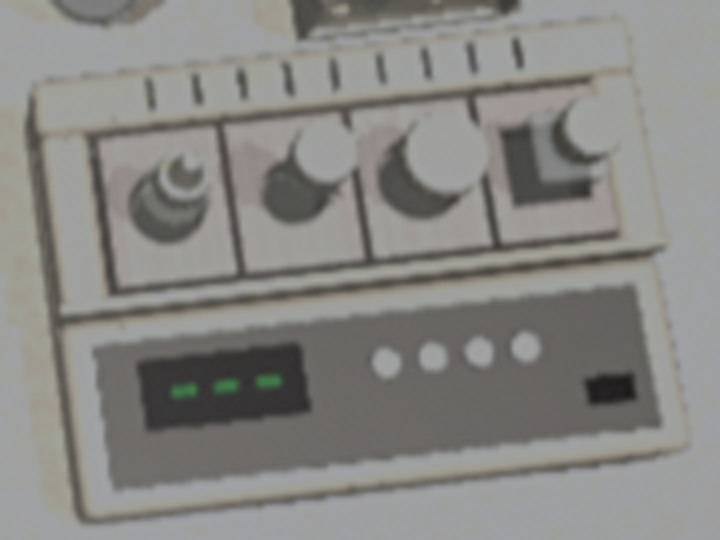

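View pics/c2.png

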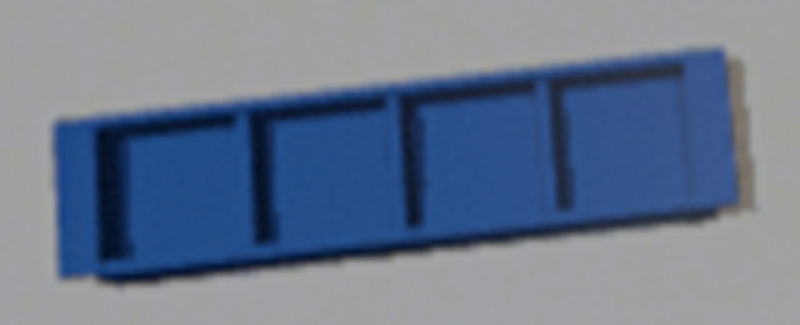

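View pics/c3.png

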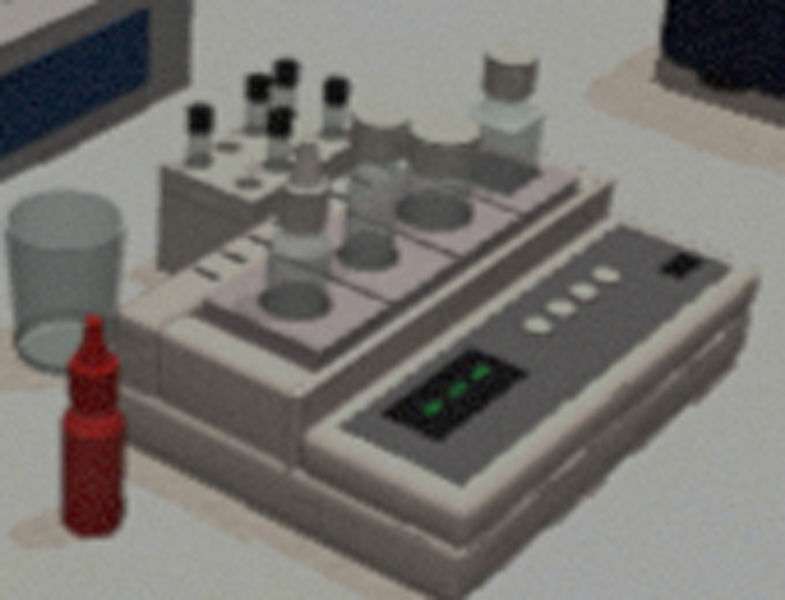

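```bash
python3 - <<'E'
from workcell import env
import numpy as np
from h import *
ft=env.grab_frame("top");fs=env.grab_frame("side")
T=Cam(ft);S=Cam(fs)
def fit(L,W):
    p,q=np.array(L,float)[:,:2],np.array(W,float)[:,:2]
    a,b=p-p.mean(0),q-q.mean(0)
    th=np.arctan2((a[:,0]*b[:,1]-a[:,1]*b[:,0]).sum(),(a*b).sum());R=np.array([[np.cos(th),-np.sin(th)],[np.sin(th),np.cos(th)]])
    t=q.mean(0)-R@p.mean(0);print("resid",np.round(np.linalg.norm(q-(p@R.T+t),axis=1),1));return th,t,R
c=lambda x,y,s,o:((x+.5)/s-.5+o[0],(y+.5)/s-.5+o[1])
o=(125,220)
W=[T.plane(c(x,y,5,o),29) for x,y in[(57,121),(725,48),(738,205),(62,277)]]
th,t,R=fit([(29,121),(29,-121),(-29,-121),(-29,121)],W);print("rack",np.degrees(th),t)
for y in(81,27,-27,-81):print(" place",R@[0,y]+t)
o=(350,190)
W=[T.plane(c(x,y,4,o),79) for x,y in[(103,135),(595,80),(617,235),(115,290)]]
th,t,R=fit([(25,108),(25,-108),(-25,-108),(-25,108)],W);print("heater",np.degrees(th),t)
W=[T.plane(c(x,y,4,o),79) for x,y in[(103,135),(595,80),(617,235),(115,290)]]
th2,t2,R2=fit([(32,108),(32,-108),(-32,-108),(-32,108)],W);print("heater64",np.degrees(th2),t2)
for y in(81,27,-27,-81):print(" bay",R@[0,y]+t, T.proj([*(R@[0,y]+t),79])[0])
for n,xy,z in[("dropper",(185,165),158),("vial",(327,152),150),("jar",(448,152),124),("square",(593,128),142)]:
    p=T.plane(c(*xy,4,o),z);print(n,p, "in heater",R.T@(p[:2]-t), "side px",S.proj(p), )
    o2=S.proj(p)[0]; print("   in c3",((o2-[290,140])*4.616))
# rack corners in side
E
```

```text
resid [1.2 1.  1.3 1.3]
rack -0.7679501421713865 [583.34529222 203.40545477]
 place [584.43092365 284.39817917]
 place [583.70716936 230.40302957]
 place [582.98341508 176.40787998]
 place [582.25966079 122.41273038]
resid [8.8 9.2 9.1 8.8]
heater -0.8293603535391109 [ 550.88274795 -205.07738983]
resid [3.7 2.4 3.6 1.9]
heater64 -0.881111350301615 [ 550.88274795 -205.07738983]
 bay [ 552.05518759 -124.08587555] [391.63150284 240.7866998 ]
 bay [ 551.27356116 -178.0802184 ] [423.3314294  237.38945509]
 bay [ 550.49193474 -232.07456126] [454.94735147 234.00121304]
 bay [ 549.71030832 -286.06890411] [486.47960252 230.62193792]
dropper [ 550.27786018 -120.78588884  158.        ] in heater [-1.82490707 84.27391496] side px [[355.81882735 169.79673957]]
   in c3 [303.81970704 137.54174988]
vial [ 550.43694841 -177.4298673   150.        ] in heater [-0.84593865 27.63817337] side px [[372.23418619 163.75185556]]
   in c3 [379.59300347 109.63856525]
jar [ 550.2984356  -231.71828819  124.        ] in heater [ -0.19863577 -26.64656508] side px [[385.77367829 166.43261182]]
   in c3 [442.09129898 122.01293618]
square [ 548.94832911 -284.44279038  142.        ] in heater [ -0.78543667 -79.38508594] side px [[400.60140989 150.93204176]]
   in c3 [510.53610805  50.46230474]
```

The two views agree to about 1 px. The left-to-right order is dropper (nozzle), vial (tall, slim cap), jar (wide cap), square (square bore). The red bottle at (331, 237) stands outside the heater, so it is the look-alike and I'll leave it alone. I'll close the fingers along world x, with the tool at yaw 90.

Call:
{"op": "send_rows", "data": {"motion": [{"rz":0.332,"gripper":-0.32},{"rz":0.332,"gripper":-0.32},{"rz":0.332,"gripper":-0.32},{"rz":0.332,"gripper":-0.32},{"rz":0.332,"gripper":-0.32},{"rz":0.332,"gripper":-0.32},{"rz":0.334,"gripper":-0.32},{"tx":-0.088,"ty":0.047,"gripper":-0.32},{"tx":-0.088,"ty":0.047,"gripper":-0.32},{"tx":-0.088,"ty":0.047,"gripper":-0.32},{"tx":-0.088,"ty":0.047,"gripper":-0.32},{"tx":-0.088,"ty":0.047,"gripper":-0.32}], "grip_force": 20}}

```text
invalid input at $.motion[0]: expected keys tx, ty, tz, rx, ry, rz, gripper
```

Call:
{"op": "send_rows", "data": {"motion": [{"tx":-0.088,"ty":0.047,"gripper":-0.32},{"tx":-0.088,"ty":0.047,"gripper":-0.32},{"tx":-0.088,"ty":0.047,"gripper":-0.32},{"tx":-0.088,"ty":0.047,"gripper":-0.32},{"tx":-0.088,"ty":0.047,"gripper":-0.32},{"tx":-0.088,"ty":0.047,"gripper":-0.32},{"tx":-0.088,"ty":0.047,"gripper":-0.32},{"tx":-0.088,"ty":0.047,"gripper":-0.32},{"tx":-0.088,"ty":0.047,"gripper":-0.32},{"tx":-0.088,"ty":0.047,"gripper":-0.32},{"gripper":-0.32},{"gripper":-0.32}]}}

```text
invalid input at $.motion[0]: expected keys tx, ty, tz, rx, ry, rz, gripper
```

Call:
{"op": "send_rows", "data": {"motion": [{"tx":0,"ty":0,"tz":0,"rx":0,"ry":0,"rz":0.332,"gripper":-0.32},{"tx":0,"ty":0,"tz":0,"rx":0,"ry":0,"rz":0.332,"gripper":-0.32},{"tx":0,"ty":0,"tz":0,"rx":0,"ry":0,"rz":0.332,"gripper":-0.32},{"tx":0,"ty":0,"tz":0,"rx":0,"ry":0,"rz":0.332,"gripper":-0.32},{"tx":0,"ty":0,"tz":0,"rx":0,"ry":0,"rz":0.332,"gripper":-0.32},{"tx":0,"ty":0,"tz":0,"rx":0,"ry":0,"rz":0.332,"gripper":-0.32},{"tx":0,"ty":0,"tz":0,"rx":0,"ry":0,"rz":0.334,"gripper":-0.32},{"tx":-0.088,"ty":0.047,"tz":0,"rx":0,"ry":0,"rz":0,"gripper":-0.32},{"tx":-0.088,"ty":0.047,"tz":0,"rx":0,"ry":0,"rz":0,"gripper":-0.32},{"tx":-0.088,"ty":0.047,"tz":0,"rx":0,"ry":0,"rz":0,"gripper":-0.32},{"tx":-0.088,"ty":0.047,"tz":0,"rx":0,"ry":0,"rz":0,"gripper":-0.32},{"tx":-0.088,"ty":0.047,"tz":0,"rx":0,"ry":0,"rz":0,"gripper":-0.32}], "grip_force": 20}}

```text
time_s: 1.7
ee_pos: [316.7, 318.1, 213.9]
ee_rot: [180.0, -0.0, 90.0]
force: [1.9, 0.1, -0.1]
gripper_width: 60.5
gripper_force: 0.0
```

Call:
{"op": "send_rows", "data": {"motion": [{"tx":-0.088,"ty":0.047,"tz":0,"rx":0,"ry":0,"rz":0,"gripper":-0.32},{"tx":-0.088,"ty":0.047,"tz":0,"rx":0,"ry":0,"rz":0,"gripper":-0.32},{"tx":-0.088,"ty":0.047,"tz":0,"rx":0,"ry":0,"rz":0,"gripper":-0.32},{"tx":-0.088,"ty":0.047,"tz":0,"rx":0,"ry":0,"rz":0,"gripper":-0.32},{"tx":-0.088,"ty":0.047,"tz":0,"rx":0,"ry":0,"rz":0,"gripper":-0.32},{"tx":-0.088,"ty":0.047,"tz":0,"rx":0,"ry":0,"rz":0,"gripper":-0.32},{"tx":-0.088,"ty":0.047,"tz":0,"rx":0,"ry":0,"rz":0,"gripper":-0.32},{"tx":-0.088,"ty":0.047,"tz":0,"rx":0,"ry":0,"rz":0,"gripper":-0.32},{"tx":-0.088,"ty":0.047,"tz":0,"rx":0,"ry":0,"rz":0,"gripper":-0.32},{"tx":-0.088,"ty":0.047,"tz":0,"rx":0,"ry":0,"rz":0,"gripper":-0.32},{"tx":0,"ty":0,"tz":0,"rx":0,"ry":0,"rz":0,"gripper":-0.32},{"tx":0,"ty":0,"tz":0,"rx":0,"ry":0,"rz":0,"gripper":-0.32}]}}

```text
time_s: 3.2
ee_pos: [550.6, -119.9, 213.5]
ee_rot: [-179.9, -0.1, 90.0]
force: [-0.4, -0.7, 0.7]
gripper_width: 60.0
gripper_force: 0.0
```

Call:
{"op": "send_rows", "data": {"motion": [{"tx":-0.004,"ty":0,"tz":0.04,"rx":0,"ry":0,"rz":0,"gripper":-0.32},{"tx":0,"ty":0,"tz":0.04,"rx":0,"ry":0,"rz":0,"gripper":-0.32},{"tx":0,"ty":0,"tz":0.04,"rx":0,"ry":0,"rz":0,"gripper":-0.32},{"tx":0,"ty":0,"tz":0.04,"rx":0,"ry":0,"rz":0,"gripper":-0.32},{"tx":0,"ty":0,"tz":0.029,"rx":0,"ry":0,"rz":0,"gripper":-0.32},{"tx":0,"ty":0,"tz":0,"rx":0,"ry":0,"rz":0,"gripper":-0.32},{"tx":0,"ty":0,"tz":0,"rx":0,"ry":0,"rz":0,"gripper":-0.32}]}}

```text
time_s: 4.08
ee_pos: [551.7, -122.1, 120.2]
ee_rot: [179.9, 0.0, 90.0]
force: [-0.6, 0.1, -0.2]
gripper_width: 60.1
gripper_force: 0.0
```

```bash
python3 - <<'E'
from workcell import env
import cv2
a=env.grab_frame("side")["frame"][110:270,290:460,::-1]
cv2.imwrite("pics/c4.png",cv2.resize(a,(638,600),interpolation=cv2.INTER_CUBIC))
print(env.state()["ee_pos"])
E
```

```text
[ 551.83211829 -122.27633689  120.3593586 ]
```

View pics/c4.png

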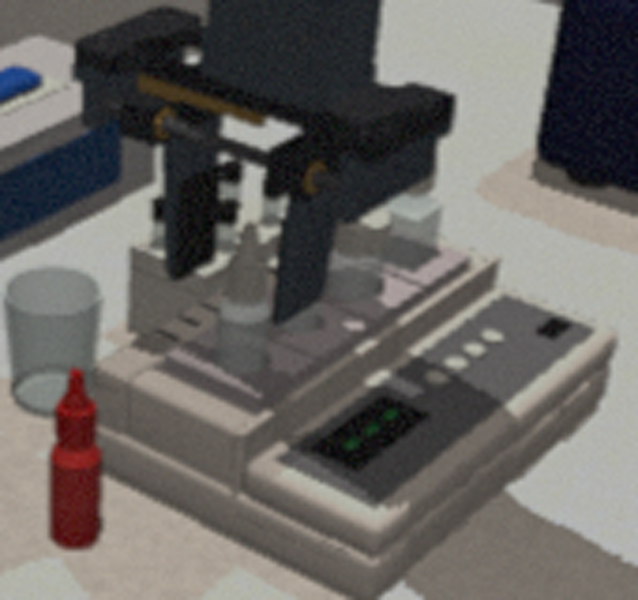

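The fingers straddle the dropper collar at about (245, 280) in the crop, with a finger at (190, 270) and one at (290, 310), and nothing else is touched. Closing.

Call:
{"op": "send_rows", "data": {"motion": [{"tx":0,"ty":0,"tz":0,"rx":0,"ry":0,"rz":0,"gripper":0.2},{"tx":0,"ty":0,"tz":0,"rx":0,"ry":0,"rz":0,"gripper":0.4},{"tx":0,"ty":0,"tz":0,"rx":0,"ry":0,"rz":0,"gripper":0.5},{"tx":0,"ty":0,"tz":0,"rx":0,"ry":0,"rz":0,"gripper":0.6},{"tx":0,"ty":0,"tz":0,"rx":0,"ry":0,"rz":0,"gripper":0.8},{"tx":0,"ty":0,"tz":0,"rx":0,"ry":0,"rz":0,"gripper":0.8},{"tx":0,"ty":0,"tz":0,"rx":0,"ry":0,"rz":0,"gripper":0.8},{"tx":0,"ty":0,"tz":0,"rx":0,"ry":0,"rz":0,"gripper":0.8}]}}

```text
time_s: 5.12
ee_pos: [551.2, -122.4, 119.4]
ee_rot: [-180.0, -0.0, 90.0]
force: [0.1, -0.4, 0.5]
gripper_width: 19.4
gripper_force: 20.0
```

Call:
{"op": "send_rows", "data": {"motion": [{"tx":0,"ty":0,"tz":-0.01,"rx":0,"ry":0,"rz":0,"gripper":0.8},{"tx":0,"ty":0,"tz":-0.02,"rx":0,"ry":0,"rz":0,"gripper":0.8},{"tx":0,"ty":0,"tz":-0.03,"rx":0,"ry":0,"rz":0,"gripper":0.8},{"tx":0,"ty":0,"tz":-0.04,"rx":0,"ry":0,"rz":0,"gripper":0.8},{"tx":0,"ty":0,"tz":-0.04,"rx":0,"ry":0,"rz":0,"gripper":0.8},{"tx":0,"ty":0,"tz":-0.04,"rx":0,"ry":0,"rz":0,"gripper":0.8},{"tx":0,"ty":0,"tz":-0.01,"rx":0,"ry":0,"rz":0,"gripper":0.8},{"tx":0,"ty":0,"tz":0,"rx":0,"ry":0,"rz":0,"gripper":0.8}]}}

```text
time_s: 6.12
ee_pos: [551.2, -122.4, 214.8]
ee_rot: [180.0, 0.0, 90.0]
force: [-1.3, -0.4, -1.0]
gripper_width: 19.4
gripper_force: 20.0
```

```bash
python3 - <<'E'
from workcell import env
import cv2
a=env.grab_frame("side")["frame"][70:250,280:450,::-1]
cv2.imwrite("pics/c5.png",cv2.resize(a,(567,600),interpolation=cv2.INTER_CUBIC))
E
```

```text
(no output)
```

View pics/c5.png

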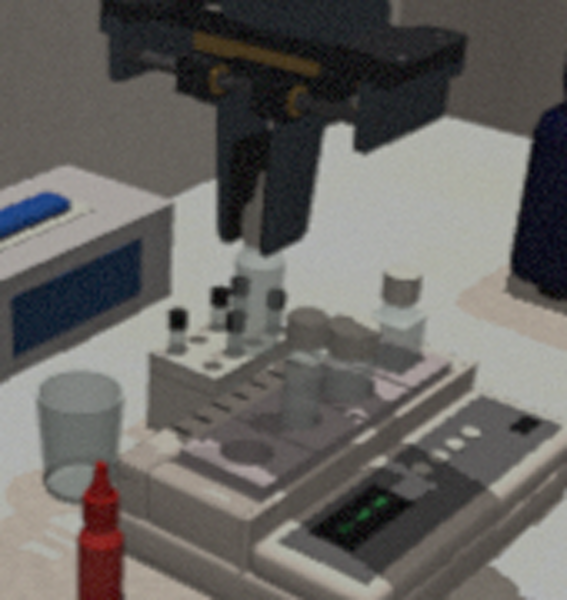

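The dropper hangs upright at (260, 290) in the crop and its bore is empty. On to the leftmost rack place.

Call:
{"op": "send_rows", "data": {"motion": [{"tx":0.04,"ty":0.006,"tz":0,"rx":0,"ry":0,"rz":0,"gripper":0.8},{"tx":0.08,"ty":0.006,"tz":0,"rx":0,"ry":0,"rz":0,"gripper":0.8},{"tx":0.1,"ty":0.007,"tz":0,"rx":0,"ry":0,"rz":0,"gripper":0.8},{"tx":0.1,"ty":0.007,"tz":0,"rx":0,"ry":0,"rz":0,"gripper":0.8},{"tx":0.1,"ty":0.007,"tz":0,"rx":0,"ry":0,"rz":0,"gripper":0.8},{"tx":0.1,"ty":0.007,"tz":0,"rx":0,"ry":0,"rz":0,"gripper":0.8},{"tx":0.1,"ty":0.007,"tz":0,"rx":0,"ry":0,"rz":0,"gripper":0.8},{"tx":0.1,"ty":0.007,"tz":0,"rx":0,"ry":0,"rz":0,"gripper":0.8},{"tx":0.06,"ty":0.006,"tz":0,"rx":0,"ry":0,"rz":0,"gripper":0.8},{"tx":0.034,"ty":0.006,"tz":0,"rx":0,"ry":0,"rz":0,"gripper":0.8},{"tx":0,"ty":0,"tz":0,"rx":0,"ry":0,"rz":0,"gripper":0.8},{"tx":0,"ty":0,"tz":0,"rx":0,"ry":0,"rz":0,"gripper":0.8}]}}

```text
time_s: 7.68
ee_pos: [584.0, 283.7, 214.3]
ee_rot: [-180.0, 0.0, 90.0]
force: [0.7, 1.1, -1.0]
gripper_width: 19.3
gripper_force: 20.0
```

Call:
{"op": "send_rows", "data": {"motion": [{"tx":0,"ty":0,"tz":0.03,"rx":0,"ry":0,"rz":0,"gripper":0.8},{"tx":0,"ty":0,"tz":0.05,"rx":0,"ry":0,"rz":0,"gripper":0.8},{"tx":0,"ty":0,"tz":0.05,"rx":0,"ry":0,"rz":0,"gripper":0.8},{"tx":0,"ty":0,"tz":0.05,"rx":0,"ry":0,"rz":0,"gripper":0.8},{"tx":0,"ty":0,"tz":0.05,"rx":0,"ry":0,"rz":0,"gripper":0.8},{"tx":0,"ty":0,"tz":0.03,"rx":0,"ry":0,"rz":0,"gripper":0.8},{"tx":0,"ty":0,"tz":0.018,"rx":0,"ry":0,"rz":0,"gripper":0.8},{"tx":0,"ty":0,"tz":0.004,"rx":0,"ry":0,"rz":0,"gripper":0.8},{"tx":0,"ty":0,"tz":0.004,"rx":0,"ry":0,"rz":0,"gripper":0.8},{"tx":0,"ty":0,"tz":0,"rx":0,"ry":0,"rz":0,"gripper":0.8}]}}

```text
time_s: 8.93
ee_pos: [584.5, 284.8, 72.0]
ee_rot: [179.9, -0.0, 90.0]
force: [-0.2, 0.3, -0.5]
gripper_width: 19.3
gripper_force: 20.0
```

Call:
{"op": "send_rows", "data": {"motion": [{"tx":0,"ty":0,"tz":0.002,"rx":0,"ry":0,"rz":0,"gripper":0.8},{"tx":0,"ty":0,"tz":0.002,"rx":0,"ry":0,"rz":0,"gripper":0.8},{"tx":0,"ty":0,"tz":0.001,"rx":0,"ry":0,"rz":0,"gripper":0.8},{"tx":0,"ty":0,"tz":0,"rx":0,"ry":0,"rz":0,"gripper":0.8},{"tx":0,"ty":0,"tz":0,"rx":0,"ry":0,"rz":0,"gripper":0.8}]}}

```text
time_s: 9.55
ee_pos: [584.3, 284.8, 69.4]
ee_rot: [180.0, -0.0, 90.0]
force: [-0.4, -0.3, 2.8]
gripper_width: 19.1
gripper_force: 20.0
```

The floor contact shows as 2.8 N. Releasing and rising.

Call:
{"op": "send_rows", "data": {"motion": [{"tx":0,"ty":0,"tz":0,"rx":0,"ry":0,"rz":0,"gripper":0.5},{"tx":0,"ty":0,"tz":0,"rx":0,"ry":0,"rz":0,"gripper":0.3},{"tx":0,"ty":0,"tz":0,"rx":0,"ry":0,"rz":0,"gripper":-0.32},{"tx":0,"ty":0,"tz":0,"rx":0,"ry":0,"rz":0,"gripper":-0.32},{"tx":0,"ty":0,"tz":0,"rx":0,"ry":0,"rz":0,"gripper":-0.32},{"tx":0,"ty":0,"tz":-0.01,"rx":0,"ry":0,"rz":0,"gripper":-0.32},{"tx":0,"ty":0,"tz":-0.04,"rx":0,"ry":0,"rz":0,"gripper":-0.32},{"tx":0,"ty":0,"tz":-0.06,"rx":0,"ry":0,"rz":0,"gripper":-0.32},{"tx":0,"ty":0,"tz":-0.07,"rx":0,"ry":0,"rz":0,"gripper":-0.32},{"tx":0,"ty":0,"tz":-0.07,"rx":0,"ry":0,"rz":0,"gripper":-0.32},{"tx":0,"ty":0,"tz":-0.04,"rx":0,"ry":0,"rz":0,"gripper":-0.32}]}}

```text
time_s: 10.92
ee_pos: [584.9, 284.9, 216.7]
ee_rot: [179.8, -0.1, 90.0]
force: [0.0, -1.1, 0.0]
gripper_width: 59.9
gripper_force: 0.0
```

Call:
{"op": "send_rows", "data": {"motion": [{"tx":-0.04,"ty":-0.006,"tz":0,"rx":0,"ry":0,"rz":0,"gripper":-0.32},{"tx":-0.1,"ty":-0.006,"tz":0,"rx":0,"ry":0,"rz":0,"gripper":-0.32},{"tx":-0.11,"ty":-0.006,"tz":0,"rx":0,"ry":0,"rz":0,"gripper":-0.32},{"tx":-0.11,"ty":-0.007,"tz":0,"rx":0,"ry":0,"rz":0,"gripper":-0.32},{"tx":-0.11,"ty":-0.007,"tz":0,"rx":0,"ry":0,"rz":0,"gripper":-0.32},{"tx":-0.11,"ty":-0.007,"tz":0,"rx":0,"ry":0,"rz":0,"gripper":-0.32},{"tx":-0.11,"ty":-0.007,"tz":0,"rx":0,"ry":0,"rz":0,"gripper":-0.32},{"tx":-0.11,"ty":-0.007,"tz":0,"rx":0,"ry":0,"rz":0,"gripper":-0.32},{"tx":-0.08,"ty":-0.007,"tz":0,"rx":0,"ry":0,"rz":0,"gripper":-0.32},{"tx":-0.046,"ty":-0.006,"tz":0,"rx":0,"ry":0,"rz":0,"gripper":-0.32},{"tx":0,"ty":0,"tz":0,"rx":0,"ry":0,"rz":0,"gripper":-0.32},{"tx":0,"ty":0,"tz":0,"rx":0,"ry":0,"rz":0,"gripper":-0.32}]}}

```text
time_s: 12.42
ee_pos: [550.3, -178.0, 213.2]
ee_rot: [-179.9, -0.1, 90.0]
force: [-0.0, 0.1, 0.3]
gripper_width: 60.1
gripper_force: 0.0
```

```bash
python3 - <<'E'
from workcell import env
import cv2
cv2.imwrite("pics/s6.png",env.grab_frame("side")["frame"][:,:,::-1])
E
```

```text
(no output)
```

View pics/s6.png

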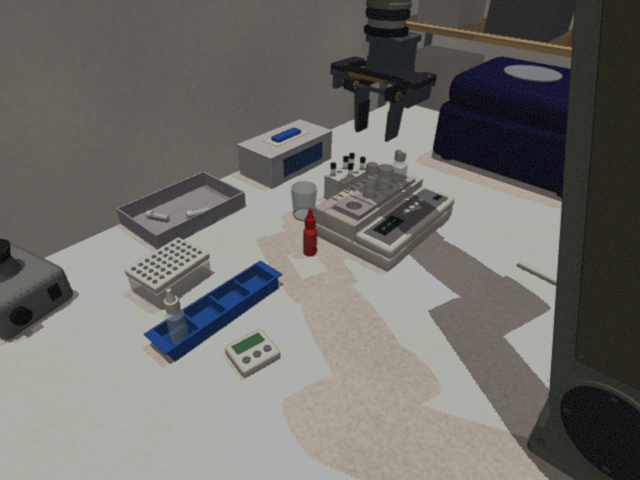

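The dropper stands upright in the leftmost rack place at about (177, 320). Next the vial.

Call:
{"op": "send_rows", "data": {"motion": [{"tx":0,"ty":0.001,"tz":0.04,"rx":0,"ry":0,"rz":0,"gripper":-0.32},{"tx":0,"ty":0,"tz":0.05,"rx":0,"ry":0,"rz":0,"gripper":-0.32},{"tx":0,"ty":0,"tz":0.05,"rx":0,"ry":0,"rz":0,"gripper":-0.32},{"tx":0,"ty":0,"tz":0.03,"rx":0,"ry":0,"rz":0,"gripper":-0.32},{"tx":0,"ty":0,"tz":0.013,"rx":0,"ry":0,"rz":0,"gripper":-0.32},{"tx":0,"ty":0,"tz":0,"rx":0,"ry":0,"rz":0,"gripper":0.1},{"tx":0,"ty":0,"tz":0,"rx":0,"ry":0,"rz":0,"gripper":0.3},{"tx":0,"ty":0,"tz":0,"rx":0,"ry":0,"rz":0,"gripper":0.4},{"tx":0,"ty":0,"tz":0,"rx":0,"ry":0,"rz":0,"gripper":0.5},{"tx":0,"ty":0,"tz":0,"rx":0,"ry":0,"rz":0,"gripper":0.8},{"tx":0,"ty":0,"tz":0,"rx":0,"ry":0,"rz":0,"gripper":0.8},{"tx":0,"ty":0,"tz":0,"rx":0,"ry":0,"rz":0,"gripper":0.8}]}}

```text
time_s: 13.98
ee_pos: [551.8, -178.4, 122.8]
ee_rot: [180.0, 0.0, 90.0]
force: [-1.2, 0.1, 4.3]
gripper_width: 23.4
gripper_force: 19.9
```

Call:
{"op": "send_rows", "data": {"motion": [{"tx":0,"ty":0,"tz":-0.01,"rx":0,"ry":0,"rz":0,"gripper":0.8},{"tx":0,"ty":0,"tz":-0.02,"rx":0,"ry":0,"rz":0,"gripper":0.8},{"tx":0,"ty":0,"tz":-0.03,"rx":0,"ry":0,"rz":0,"gripper":0.8},{"tx":0,"ty":0,"tz":-0.04,"rx":0,"ry":0,"rz":0,"gripper":0.8},{"tx":0,"ty":0,"tz":-0.04,"rx":0,"ry":0,"rz":0,"gripper":0.8},{"tx":0,"ty":0,"tz":-0.04,"rx":0,"ry":0,"rz":0,"gripper":0.8},{"tx":0,"ty":0,"tz":-0.01,"rx":0,"ry":0,"rz":0,"gripper":0.8},{"tx":0,"ty":0,"tz":0,"rx":0,"ry":0,"rz":0,"gripper":0.8}]}}

```text
time_s: 14.98
ee_pos: [551.8, -178.4, 217.7]
ee_rot: [180.0, 0.0, 90.0]
force: [-0.2, -0.1, -0.1]
gripper_width: 23.4
gripper_force: 19.9
```

Call:
{"op": "send_rows", "data": {"motion": [{"tx":0.04,"ty":0.006,"tz":0,"rx":0,"ry":0,"rz":0,"gripper":0.8},{"tx":0.08,"ty":0.006,"tz":0,"rx":0,"ry":0,"rz":0,"gripper":0.8},{"tx":0.1,"ty":0.006,"tz":0,"rx":0,"ry":0,"rz":0,"gripper":0.8},{"tx":0.1,"ty":0.007,"tz":0,"rx":0,"ry":0,"rz":0,"gripper":0.8},{"tx":0.1,"ty":0.007,"tz":0,"rx":0,"ry":0,"rz":0,"gripper":0.8},{"tx":0.1,"ty":0.007,"tz":0,"rx":0,"ry":0,"rz":0,"gripper":0.8},{"tx":0.1,"ty":0.007,"tz":0,"rx":0,"ry":0,"rz":0,"gripper":0.8},{"tx":0.1,"ty":0.007,"tz":0,"rx":0,"ry":0,"rz":0,"gripper":0.8},{"tx":0.06,"ty":0.006,"tz":0,"rx":0,"ry":0,"rz":0,"gripper":0.8},{"tx":0.036,"ty":0.006,"tz":0,"rx":0,"ry":0,"rz":0,"gripper":0.8},{"tx":0,"ty":0,"tz":0,"rx":0,"ry":0,"rz":0,"gripper":0.8},{"tx":0,"ty":0,"tz":0,"rx":0,"ry":0,"rz":0,"gripper":0.8}]}}

```text
time_s: 16.48
ee_pos: [584.0, 228.7, 217.2]
ee_rot: [-180.0, 0.0, 90.0]
force: [0.0, -0.3, -1.1]
gripper_width: 23.3
gripper_force: 19.9
```

```bash
python3 - <<'E'
from workcell import env
import cv2
a=env.grab_frame("side")["frame"][130:370,110:330,::-1]
cv2.imwrite("pics/c7.png",cv2.resize(a,(550,600),interpolation=cv2.INTER_CUBIC))
E
```

```text
(no output)
```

View pics/c7.png

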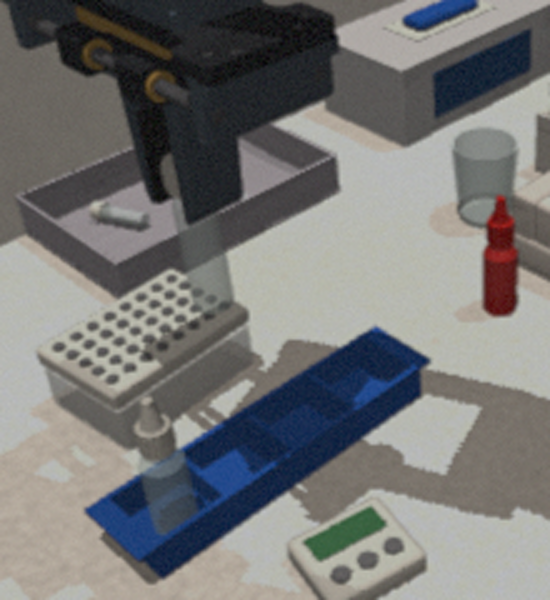

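The vial at (175,170)–(215,300) in the crop leans a little more than vertical lines nearby do. I'll measure the lean.

```bash
python3 - <<'E'
from workcell import env
import cv2,numpy as np
from h import *
f=env.grab_frame("side");S=Cam(f);t=env.grab_frame("top");T=Cam(t)
for z in(217,183,149):
    p=[584,228.7,z];print(z,(S.proj(p)[0]-[110,130])*2.5,(T.proj(p)[0]))
for d in([10,0],[0,-10]): print(d,(S.proj([584+d[0],228.7+d[1],149])[0]-[110,130])*2.5)
b=T.proj([584,228.7,149])[0].astype(int);print(b)
a=t["frame"][b[1]-50:b[1]+50,b[0]-60:b[0]+60,::-1]
cv2.imwrite("pics/c8.png",cv2.resize(a,(600,500),interpolation=cv2.INTER_CUBIC))
E
```

```text
217 [195.6515937  200.02751719] [152.73086481 227.54361793]
183 [205.09820833 250.68710042] [160.78464528 233.17490522]
149 [213.95177209 298.16631576] [168.14066451 238.31831058]
[10, 0] [203.48904625 291.33681124]
[0, -10] [227.8156491  290.50979966]
[168 238]
```

View pics/c8.png

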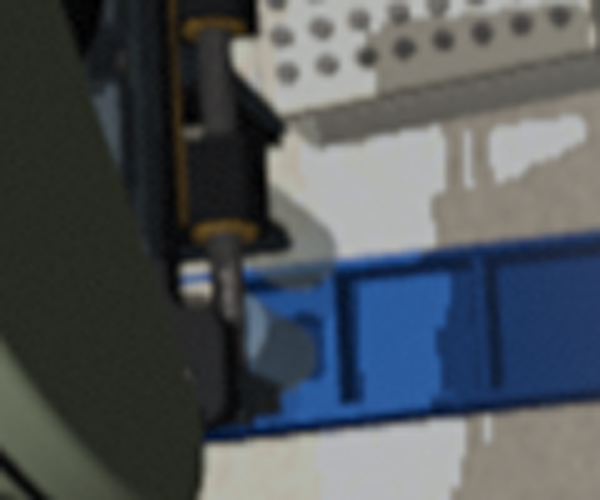

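The vial's bottom is at (212, 300), and the prediction for an upright vial was (214, 298), so it is upright. Lowering.

Call:
{"op": "send_rows", "data": {"motion": [{"tx":0.003,"ty":0,"tz":0.03,"rx":0,"ry":0,"rz":0,"gripper":0.8},{"tx":0,"ty":0,"tz":0.05,"rx":0,"ry":0,"rz":0,"gripper":0.8},{"tx":0,"ty":0,"tz":0.05,"rx":0,"ry":0,"rz":0,"gripper":0.8},{"tx":0,"ty":0,"tz":0.05,"rx":0,"ry":0,"rz":0,"gripper":0.8},{"tx":0,"ty":0,"tz":0.05,"rx":0,"ry":0,"rz":0,"gripper":0.8},{"tx":0,"ty":0,"tz":0.03,"rx":0,"ry":0,"rz":0,"gripper":0.8},{"tx":0,"ty":0,"tz":0.014,"rx":0,"ry":0,"rz":0,"gripper":0.8},{"tx":0,"ty":0,"tz":0.006,"rx":0,"ry":0,"rz":0,"gripper":0.8},{"tx":0,"ty":0,"tz":0.003,"rx":0,"ry":0,"rz":0,"gripper":0.8},{"tx":0,"ty":0,"tz":0.003,"rx":0,"ry":0,"rz":0,"gripper":0.8},{"tx":0,"ty":0,"tz":0,"rx":0,"ry":0,"rz":0,"gripper":0.8},{"tx":0,"ty":0,"tz":0,"rx":0,"ry":0,"rz":0,"gripper":0.8}]}}

```text
time_s: 18.12
ee_pos: [584.3, 231.2, 74.7]
ee_rot: [180.0, -0.0, 90.0]
force: [-0.0, -0.3, -0.9]
gripper_width: 23.5
gripper_force: 19.9
```

Call:
{"op": "send_rows", "data": {"motion": [{"tx":0,"ty":0,"tz":0.002,"rx":0,"ry":0,"rz":0,"gripper":0.8},{"tx":0,"ty":0,"tz":0.002,"rx":0,"ry":0,"rz":0,"gripper":0.8},{"tx":0,"ty":0,"tz":0,"rx":0,"ry":0,"rz":0,"gripper":0.8},{"tx":0,"ty":0,"tz":0,"rx":0,"ry":0,"rz":0,"gripper":0.8}]}}

```text
time_s: 18.62
ee_pos: [584.3, 231.2, 72.8]
ee_rot: [180.0, -0.0, 90.0]
force: [-0.9, -0.6, 2.3]
gripper_width: 23.4
gripper_force: 19.9
```

Call:
{"op": "send_rows", "data": {"motion": [{"tx":0,"ty":0,"tz":0,"rx":0,"ry":0,"rz":0,"gripper":0.4},{"tx":0,"ty":0,"tz":0,"rx":0,"ry":0,"rz":0,"gripper":0.2},{"tx":0,"ty":0,"tz":0,"rx":0,"ry":0,"rz":0,"gripper":-0.32},{"tx":0,"ty":0,"tz":0,"rx":0,"ry":0,"rz":0,"gripper":-0.32},{"tx":0,"ty":0,"tz":0,"rx":0,"ry":0,"rz":0,"gripper":-0.32},{"tx":0,"ty":0,"tz":-0.01,"rx":0,"ry":0,"rz":0,"gripper":-0.32},{"tx":0,"ty":0,"tz":-0.04,"rx":0,"ry":0,"rz":0,"gripper":-0.32},{"tx":0,"ty":0,"tz":-0.06,"rx":0,"ry":0,"rz":0,"gripper":-0.32},{"tx":0,"ty":0,"tz":-0.07,"rx":0,"ry":0,"rz":0,"gripper":-0.32},{"tx":0,"ty":0,"tz":-0.07,"rx":0,"ry":0,"rz":0,"gripper":-0.32},{"tx":0,"ty":0,"tz":-0.032,"rx":0,"ry":0,"rz":0,"gripper":-0.32}]}}

```text
time_s: 20.0
ee_pos: [585.0, 231.5, 216.0]
ee_rot: [179.8, -0.1, 90.0]
force: [-0.1, -0.5, 0.7]
gripper_width: 60.3
gripper_force: 0.0
```

Call:
{"op": "send_rows", "data": {"motion": [{"tx":-0.04,"ty":-0.006,"tz":0,"rx":0,"ry":0,"rz":0,"gripper":-0.32},{"tx":-0.1,"ty":-0.006,"tz":0,"rx":0,"ry":0,"rz":0,"gripper":-0.32},{"tx":-0.11,"ty":-0.006,"tz":0,"rx":0,"ry":0,"rz":0,"gripper":-0.32},{"tx":-0.11,"ty":-0.007,"tz":0,"rx":0,"ry":0,"rz":0,"gripper":-0.32},{"tx":-0.11,"ty":-0.007,"tz":0,"rx":0,"ry":0,"rz":0,"gripper":-0.32},{"tx":-0.11,"ty":-0.007,"tz":0,"rx":0,"ry":0,"rz":0,"gripper":-0.32},{"tx":-0.11,"ty":-0.007,"tz":0,"rx":0,"ry":0,"rz":0,"gripper":-0.32},{"tx":-0.11,"ty":-0.007,"tz":0,"rx":0,"ry":0,"rz":0,"gripper":-0.32},{"tx":-0.08,"ty":-0.007,"tz":0,"rx":0,"ry":0,"rz":0,"gripper":-0.32},{"tx":-0.046,"ty":-0.007,"tz":0,"rx":0,"ry":0,"rz":0,"gripper":-0.32},{"tx":0,"ty":0,"tz":0,"rx":0,"ry":0,"rz":0,"gripper":-0.32},{"tx":0,"ty":0,"tz":0,"rx":0,"ry":0,"rz":0,"gripper":-0.32}]}}

```text
time_s: 21.5
ee_pos: [549.8, -231.3, 212.3]
ee_rot: [-179.9, -0.1, 90.0]
force: [-0.6, -0.8, 0.0]
gripper_width: 60.2
gripper_force: 0.0
```

Call:
{"op": "send_rows", "data": {"motion": [{"tx":0,"ty":0.001,"tz":0.04,"rx":0,"ry":0,"rz":0,"gripper":-0.32},{"tx":0,"ty":0,"tz":0.06,"rx":0,"ry":0,"rz":0,"gripper":-0.32},{"tx":0,"ty":0,"tz":0.06,"rx":0,"ry":0,"rz":0,"gripper":-0.32},{"tx":0,"ty":0,"tz":0.05,"rx":0,"ry":0,"rz":0,"gripper":-0.32},{"tx":0,"ty":0,"tz":0.02,"rx":0,"ry":0,"rz":0,"gripper":-0.32},{"tx":0,"ty":0,"tz":0,"rx":0,"ry":0,"rz":0,"gripper":0},{"tx":0,"ty":0,"tz":0,"rx":0,"ry":0,"rz":0,"gripper":0.15},{"tx":0,"ty":0,"tz":0,"rx":0,"ry":0,"rz":0,"gripper":0.25},{"tx":0,"ty":0,"tz":0,"rx":0,"ry":0,"rz":0,"gripper":0.35},{"tx":0,"ty":0,"tz":0,"rx":0,"ry":0,"rz":0,"gripper":0.7},{"tx":0,"ty":0,"tz":0,"rx":0,"ry":0,"rz":0,"gripper":0.7},{"tx":0,"ty":0,"tz":0,"rx":0,"ry":0,"rz":0,"gripper":0.7}]}}

```text
time_s: 23.0
ee_pos: [551.6, -232.1, 99.2]
ee_rot: [179.9, 0.0, 90.0]
force: [-0.5, 1.0, 4.6]
gripper_width: 32.8
gripper_force: 20.0
```

Call:
{"op": "send_rows", "data": {"motion": [{"tx":0,"ty":0,"tz":-0.01,"rx":0,"ry":0,"rz":0,"gripper":0.7},{"tx":0,"ty":0,"tz":-0.02,"rx":0,"ry":0,"rz":0,"gripper":0.7},{"tx":0,"ty":0,"tz":-0.03,"rx":0,"ry":0,"rz":0,"gripper":0.7},{"tx":0,"ty":0,"tz":-0.05,"rx":0,"ry":0,"rz":0,"gripper":0.7},{"tx":0,"ty":0,"tz":-0.05,"rx":0,"ry":0,"rz":0,"gripper":0.7},{"tx":0,"ty":0,"tz":-0.05,"rx":0,"ry":0,"rz":0,"gripper":0.7},{"tx":0,"ty":0,"tz":-0.02,"rx":0,"ry":0,"rz":0,"gripper":0.7},{"tx":0,"ty":0,"tz":0,"rx":0,"ry":0,"rz":0,"gripper":0.7}]}}

```text
time_s: 24.0
ee_pos: [551.5, -231.9, 214.1]
ee_rot: [179.9, 0.0, 90.0]
force: [-0.0, -0.2, -0.8]
gripper_width: 32.4
gripper_force: 20.0
```

Call:
{"op": "send_rows", "data": {"motion": [{"tx":0.04,"ty":0.006,"tz":0,"rx":0,"ry":0,"rz":0,"gripper":0.7},{"tx":0.08,"ty":0.006,"tz":0,"rx":0,"ry":0,"rz":0,"gripper":0.7},{"tx":0.1,"ty":0.006,"tz":0,"rx":0,"ry":0,"rz":0,"gripper":0.7},{"tx":0.1,"ty":0.007,"tz":0,"rx":0,"ry":0,"rz":0,"gripper":0.7},{"tx":0.1,"ty":0.007,"tz":0,"rx":0,"ry":0,"rz":0,"gripper":0.7},{"tx":0.1,"ty":0.007,"tz":0,"rx":0,"ry":0,"rz":0,"gripper":0.7},{"tx":0.1,"ty":0.006,"tz":0,"rx":0,"ry":0,"rz":0,"gripper":0.7},{"tx":0.1,"ty":0.006,"tz":0,"rx":0,"ry":0,"rz":0,"gripper":0.7},{"tx":0.06,"ty":0.006,"tz":0,"rx":0,"ry":0,"rz":0,"gripper":0.7},{"tx":0.037,"ty":0.006,"tz":0,"rx":0,"ry":0,"rz":0,"gripper":0.7},{"tx":0,"ty":0,"tz":0,"rx":0,"ry":0,"rz":0,"gripper":0.7},{"tx":0,"ty":0,"tz":0,"rx":0,"ry":0,"rz":0,"gripper":0.7}]}}

```text
time_s: 25.5
ee_pos: [582.4, 175.7, 213.1]
ee_rot: [-180.0, 0.0, 90.0]
force: [0.3, -0.1, 0.1]
gripper_width: 32.5
gripper_force: 20.0
```

```bash
python3 - <<'E'
from workcell import env
import cv2
a=env.grab_frame("side")["frame"][130:370,110:330,::-1]
cv2.imwrite("pics/c9.png",cv2.resize(a,(550,600),interpolation=cv2.INTER_CUBIC))
E
```

```text
(no output)
```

View pics/c9.png

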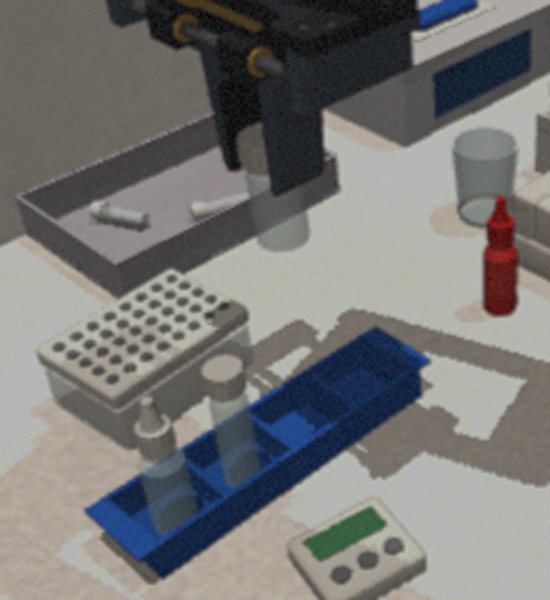

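The dropper and vial stand upright in places 1 and 2, and the jar hangs upright at (280, 190) over place 3. Lowering.

Call:
{"op": "send_rows", "data": {"motion": [{"tx":0,"ty":0,"tz":0.03,"rx":0,"ry":0,"rz":0,"gripper":0.7},{"tx":0,"ty":0,"tz":0.06,"rx":0,"ry":0,"rz":0,"gripper":0.7},{"tx":0,"ty":0,"tz":0.06,"rx":0,"ry":0,"rz":0,"gripper":0.7},{"tx":0,"ty":0,"tz":0.06,"rx":0,"ry":0,"rz":0,"gripper":0.7},{"tx":0,"ty":0,"tz":0.05,"rx":0,"ry":0,"rz":0,"gripper":0.7},{"tx":0,"ty":0,"tz":0.03,"rx":0,"ry":0,"rz":0,"gripper":0.7},{"tx":0,"ty":0,"tz":0.018,"rx":0,"ry":0,"rz":0,"gripper":0.7},{"tx":0,"ty":0,"tz":0.006,"rx":0,"ry":0,"rz":0,"gripper":0.7},{"tx":0,"ty":0,"tz":0.003,"rx":0,"ry":0,"rz":0,"gripper":0.7},{"tx":0,"ty":0,"tz":0.003,"rx":0,"ry":0,"rz":0,"gripper":0.7},{"tx":0,"ty":0,"tz":0,"rx":0,"ry":0,"rz":0,"gripper":0.7},{"tx":0,"ty":0,"tz":0,"rx":0,"ry":0,"rz":0,"gripper":0.7}]}}

```text
time_s: 27.05
ee_pos: [582.9, 176.7, 53.7]
ee_rot: [180.0, -0.0, 90.0]
force: [-0.1, 0.4, -1.2]
gripper_width: 32.4
gripper_force: 20.0
```

Call:
{"op": "send_rows", "data": {"motion": [{"tx":0,"ty":0,"tz":0.004,"rx":0,"ry":0,"rz":0,"gripper":0.7},{"tx":0,"ty":0,"tz":0.002,"rx":0,"ry":0,"rz":0,"gripper":0.7},{"tx":0,"ty":0,"tz":0.002,"rx":0,"ry":0,"rz":0,"gripper":0.7},{"tx":0,"ty":0,"tz":0.001,"rx":0,"ry":0,"rz":0,"gripper":0.7},{"tx":0,"ty":0,"tz":0,"rx":0,"ry":0,"rz":0,"gripper":0.7},{"tx":0,"ty":0,"tz":0,"rx":0,"ry":0,"rz":0,"gripper":0.7}]}}

```text
time_s: 27.8
ee_pos: [582.7, 176.7, 49.3]
ee_rot: [180.0, -0.0, 90.0]
force: [-1.7, 0.2, 4.3]
gripper_width: 32.3
gripper_force: 20.0
```

Call:
{"op": "send_rows", "data": {"motion": [{"tx":0,"ty":0,"tz":0,"rx":0,"ry":0,"rz":0,"gripper":0.2},{"tx":0,"ty":0,"tz":0,"rx":0,"ry":0,"rz":0,"gripper":0},{"tx":0,"ty":0,"tz":0,"rx":0,"ry":0,"rz":0,"gripper":-0.32},{"tx":0,"ty":0,"tz":0,"rx":0,"ry":0,"rz":0,"gripper":-0.32},{"tx":0,"ty":0,"tz":0,"rx":0,"ry":0,"rz":0,"gripper":-0.32},{"tx":0,"ty":0,"tz":-0.01,"rx":0,"ry":0,"rz":0,"gripper":-0.32},{"tx":0,"ty":0,"tz":-0.04,"rx":0,"ry":0,"rz":0,"gripper":-0.32},{"tx":0,"ty":0,"tz":-0.08,"rx":0,"ry":0,"rz":0,"gripper":-0.32},{"tx":0,"ty":0,"tz":-0.08,"rx":0,"ry":0,"rz":0,"gripper":-0.32},{"tx":0,"ty":0,"tz":-0.08,"rx":0,"ry":0,"rz":0,"gripper":-0.32},{"tx":0,"ty":0,"tz":-0.04,"rx":0,"ry":0,"rz":0,"gripper":-0.32}]}}

```text
time_s: 29.18
ee_pos: [583.6, 176.9, 217.2]
ee_rot: [179.7, -0.1, 90.0]
force: [-0.1, -0.7, 0.7]
gripper_width: 59.9
gripper_force: 0.0
```

Call:
{"op": "send_rows", "data": {"motion": [{"tx":-0.04,"ty":-0.006,"tz":0,"rx":0,"ry":0,"rz":0,"gripper":-0.32},{"tx":-0.1,"ty":-0.006,"tz":0,"rx":0,"ry":0,"rz":0,"gripper":-0.32},{"tx":-0.11,"ty":-0.006,"tz":0,"rx":0,"ry":0,"rz":0,"gripper":-0.32},{"tx":-0.11,"ty":-0.007,"tz":0,"rx":0,"ry":0,"rz":0,"gripper":-0.32},{"tx":-0.11,"ty":-0.007,"tz":0,"rx":0,"ry":0,"rz":0,"gripper":-0.32},{"tx":-0.11,"ty":-0.007,"tz":0,"rx":0,"ry":0,"rz":0,"gripper":-0.32},{"tx":-0.11,"ty":-0.007,"tz":0,"rx":0,"ry":0,"rz":0,"gripper":-0.32},{"tx":-0.11,"ty":-0.007,"tz":0,"rx":0,"ry":0,"rz":0,"gripper":-0.32},{"tx":-0.08,"ty":-0.007,"tz":0,"rx":0,"ry":0,"rz":0,"gripper":-0.32},{"tx":-0.045,"ty":-0.006,"tz":0,"rx":0,"ry":0,"rz":0,"gripper":-0.32},{"tx":0,"ty":0,"tz":0,"rx":0,"ry":0,"rz":0,"gripper":-0.32},{"tx":0,"ty":0,"tz":0,"rx":0,"ry":0,"rz":0,"gripper":-0.32}]}}

```text
time_s: 30.68
ee_pos: [549.5, -284.7, 213.6]
ee_rot: [-180.0, -0.1, 90.0]
force: [0.5, -0.4, 0.3]
gripper_width: 60.2
gripper_force: 0.0
```

Square bottle: the TCP goes to about 118, so the fingertips stay above its shoulder.

Call:
{"op": "send_rows", "data": {"motion": [{"tx":-0.001,"ty":0,"tz":0.04,"rx":0,"ry":0,"rz":0,"gripper":-0.32},{"tx":0,"ty":0,"tz":0.05,"rx":0,"ry":0,"rz":0,"gripper":-0.32},{"tx":0,"ty":0,"tz":0.05,"rx":0,"ry":0,"rz":0,"gripper":-0.32},{"tx":0,"ty":0,"tz":0.04,"rx":0,"ry":0,"rz":0,"gripper":-0.32},{"tx":0,"ty":0,"tz":0.013,"rx":0,"ry":0,"rz":0,"gripper":-0.32},{"tx":0,"ty":0,"tz":0,"rx":0,"ry":0,"rz":0,"gripper":0.1},{"tx":0,"ty":0,"tz":0,"rx":0,"ry":0,"rz":0,"gripper":0.3},{"tx":0,"ty":0,"tz":0,"rx":0,"ry":0,"rz":0,"gripper":0.4},{"tx":0,"ty":0,"tz":0,"rx":0,"ry":0,"rz":0,"gripper":0.5},{"tx":0,"ty":0,"tz":0,"rx":0,"ry":0,"rz":0,"gripper":0.8},{"tx":0,"ty":0,"tz":0,"rx":0,"ry":0,"rz":0,"gripper":0.8},{"tx":0,"ty":0,"tz":0,"rx":0,"ry":0,"rz":0,"gripper":0.8}]}}

```text
time_s: 32.17
ee_pos: [549.8, -286.5, 117.8]
ee_rot: [180.0, 0.0, 90.0]
force: [-1.5, -0.5, 4.2]
gripper_width: 22.2
gripper_force: 20.0
```

Call:
{"op": "send_rows", "data": {"motion": [{"tx":0,"ty":0,"tz":-0.01,"rx":0,"ry":0,"rz":0,"gripper":0.8},{"tx":0,"ty":0,"tz":-0.02,"rx":0,"ry":0,"rz":0,"gripper":0.8},{"tx":0,"ty":0,"tz":-0.03,"rx":0,"ry":0,"rz":0,"gripper":0.8},{"tx":0,"ty":0,"tz":-0.04,"rx":0,"ry":0,"rz":0,"gripper":0.8},{"tx":0,"ty":0,"tz":-0.04,"rx":0,"ry":0,"rz":0,"gripper":0.8},{"tx":0,"ty":0,"tz":-0.04,"rx":0,"ry":0,"rz":0,"gripper":0.8},{"tx":0,"ty":0,"tz":-0.01,"rx":0,"ry":0,"rz":0,"gripper":0.8},{"tx":0,"ty":0,"tz":0,"rx":0,"ry":0,"rz":0,"gripper":0.8}]}}

```text
time_s: 33.17
ee_pos: [549.8, -286.4, 212.7]
ee_rot: [180.0, 0.0, 90.0]
force: [0.0, 0.3, -0.8]
gripper_width: 22.7
gripper_force: 20.0
```

Call:
{"op": "send_rows", "data": {"motion": [{"tx":0.04,"ty":0.006,"tz":0,"rx":0,"ry":0,"rz":0,"gripper":0.8},{"tx":0.08,"ty":0.006,"tz":0,"rx":0,"ry":0,"rz":0,"gripper":0.8},{"tx":0.1,"ty":0.006,"tz":0,"rx":0,"ry":0,"rz":0,"gripper":0.8},{"tx":0.1,"ty":0.007,"tz":0,"rx":0,"ry":0,"rz":0,"gripper":0.8},{"tx":0.1,"ty":0.007,"tz":0,"rx":0,"ry":0,"rz":0,"gripper":0.8},{"tx":0.1,"ty":0.007,"tz":0,"rx":0,"ry":0,"rz":0,"gripper":0.8},{"tx":0.1,"ty":0.007,"tz":0,"rx":0,"ry":0,"rz":0,"gripper":0.8},{"tx":0.1,"ty":0.007,"tz":0,"rx":0,"ry":0,"rz":0,"gripper":0.8},{"tx":0.06,"ty":0.006,"tz":0,"rx":0,"ry":0,"rz":0,"gripper":0.8},{"tx":0.038,"ty":0.006,"tz":0,"rx":0,"ry":0,"rz":0,"gripper":0.8},{"tx":0,"ty":0,"tz":0,"rx":0,"ry":0,"rz":0,"gripper":0.8},{"tx":0,"ty":0,"tz":0,"rx":0,"ry":0,"rz":0,"gripper":0.8}]}}

```text
time_s: 34.67
ee_pos: [582.0, 121.8, 212.2]
ee_rot: [-180.0, 0.0, 90.0]
force: [-0.8, 0.3, -1.0]
gripper_width: 22.4
gripper_force: 20.0
```

```bash
python3 - <<'E'
from workcell import env
import cv2
a=env.grab_frame("side")["frame"][130:370,110:330,::-1]
cv2.imwrite("pics/c10.png",cv2.resize(a,(550,600),interpolation=cv2.INTER_CUBIC))
E
```

```text
(no output)
```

View pics/c10.png

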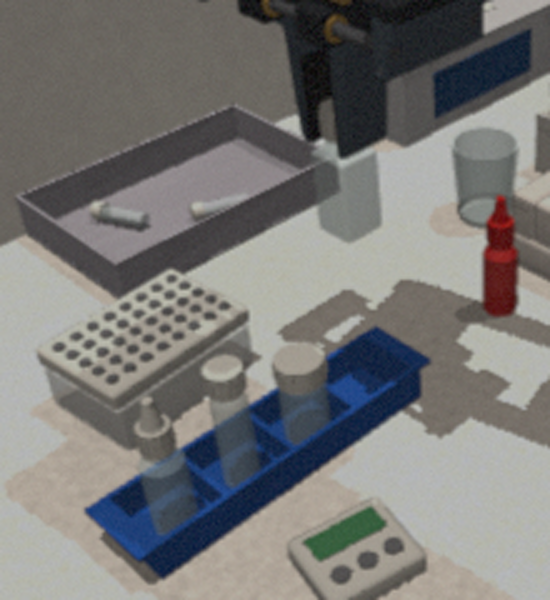

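The jar stands upright in place 3 at (300, 390), and the square bottle hangs upright at (345, 190). Lowering it.

Call:
{"op": "send_rows", "data": {"motion": [{"tx":0,"ty":0,"tz":0.03,"rx":0,"ry":0,"rz":0,"gripper":0.8},{"tx":0,"ty":0,"tz":0.05,"rx":0,"ry":0,"rz":0,"gripper":0.8},{"tx":0,"ty":0,"tz":0.05,"rx":0,"ry":0,"rz":0,"gripper":0.8},{"tx":0,"ty":0,"tz":0.05,"rx":0,"ry":0,"rz":0,"gripper":0.8},{"tx":0,"ty":0,"tz":0.05,"rx":0,"ry":0,"rz":0,"gripper":0.8},{"tx":0,"ty":0,"tz":0.03,"rx":0,"ry":0,"rz":0,"gripper":0.8},{"tx":0,"ty":0,"tz":0.014,"rx":0,"ry":0,"rz":0,"gripper":0.8},{"tx":0,"ty":0,"tz":0.006,"rx":0,"ry":0,"rz":0,"gripper":0.8},{"tx":0,"ty":0,"tz":0.003,"rx":0,"ry":0,"rz":0,"gripper":0.8},{"tx":0,"ty":0,"tz":0.002,"rx":0,"ry":0,"rz":0,"gripper":0.8},{"tx":0,"ty":0,"tz":0,"rx":0,"ry":0,"rz":0,"gripper":0.8},{"tx":0,"ty":0,"tz":0,"rx":0,"ry":0,"rz":0,"gripper":0.8}]}}

```text
time_s: 36.22
ee_pos: [582.3, 122.7, 70.2]
ee_rot: [180.0, -0.0, 90.0]
force: [0.2, -0.6, -0.6]
gripper_width: 22.5
gripper_force: 20.0
```

Call:
{"op": "send_rows", "data": {"motion": [{"tx":0,"ty":0,"tz":0.002,"rx":0,"ry":0,"rz":0,"gripper":0.8},{"tx":0,"ty":0,"tz":0.002,"rx":0,"ry":0,"rz":0,"gripper":0.8},{"tx":0,"ty":0,"tz":0.001,"rx":0,"ry":0,"rz":0,"gripper":0.8},{"tx":0,"ty":0,"tz":0,"rx":0,"ry":0,"rz":0,"gripper":0.8},{"tx":0,"ty":0,"tz":0,"rx":0,"ry":0,"rz":0,"gripper":0.8}]}}

```text
time_s: 36.85
ee_pos: [582.3, 122.7, 67.8]
ee_rot: [180.0, -0.0, 90.0]
force: [-0.7, 0.1, 4.4]
gripper_width: 22.4
gripper_force: 20.0
```

Call:
{"op": "send_rows", "data": {"motion": [{"tx":0,"ty":0,"tz":0,"rx":0,"ry":0,"rz":0,"gripper":0.4},{"tx":0,"ty":0,"tz":0,"rx":0,"ry":0,"rz":0,"gripper":0.2},{"tx":0,"ty":0,"tz":0,"rx":0,"ry":0,"rz":0,"gripper":-0.32},{"tx":0,"ty":0,"tz":0,"rx":0,"ry":0,"rz":0,"gripper":-0.32},{"tx":0,"ty":0,"tz":0,"rx":0,"ry":0,"rz":0,"gripper":-0.32},{"tx":0,"ty":0,"tz":-0.01,"rx":0,"ry":0,"rz":0,"gripper":-0.32},{"tx":0,"ty":0,"tz":-0.04,"rx":0,"ry":0,"rz":0,"gripper":-0.32},{"tx":0,"ty":0,"tz":-0.07,"rx":0,"ry":0,"rz":0,"gripper":-0.32},{"tx":0,"ty":0,"tz":-0.09,"rx":0,"ry":0,"rz":0,"gripper":-0.32},{"tx":0,"ty":0,"tz":-0.07,"rx":0,"ry":0,"rz":0,"gripper":-0.32},{"tx":0,"ty":0,"tz":-0.02,"rx":0,"ry":0,"rz":0,"gripper":-0.32}]}}

```text
time_s: 38.22
ee_pos: [583.3, 122.8, 220.2]
ee_rot: [179.7, -0.1, 90.0]
force: [-0.1, 0.5, -0.2]
gripper_width: 60.2
gripper_force: 0.0
```

Call:
{"op": "send_rows", "data": {"motion": [{"tx":-0.04,"ty":0,"tz":0,"rx":0,"ry":0,"rz":0,"gripper":-0.32},{"tx":-0.1,"ty":0,"tz":0,"rx":0,"ry":0,"rz":0,"gripper":-0.32},{"tx":-0.1,"ty":0,"tz":0,"rx":0,"ry":0,"rz":0,"gripper":-0.32},{"tx":-0.1,"ty":0,"tz":0,"rx":0,"ry":0,"rz":0,"gripper":-0.32},{"tx":-0.04,"ty":0,"tz":0,"rx":0,"ry":0,"rz":0,"gripper":-0.32},{"tx":0,"ty":0,"tz":0,"rx":0,"ry":0,"rz":0,"gripper":-0.32},{"tx":0,"ty":0,"tz":0,"rx":0,"ry":0,"rz":0,"gripper":-0.32},{"tx":0,"ty":0,"tz":0,"rx":0,"ry":0,"rz":0,"gripper":-0.32}]}}

```text
time_s: 39.22
ee_pos: [582.2, -65.9, 217.3]
ee_rot: [-180.0, -0.0, 90.1]
force: [0.2, 0.1, -0.7]
gripper_width: 60.2
gripper_force: 0.0
```

```bash
python3 - <<'E'
from workcell import env
import cv2,numpy as np
a=env.grab_frame("side")["frame"][220:370,130:330,::-1]
b=env.grab_frame("top")["frame"][195:305,120:300,::-1]
cv2.imwrite("pics/c11.png",np.hstack([cv2.resize(a,(400,300)),cv2.resize(b,(400,300))]))
E
```

```text
(no output)
```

View pics/c11.png

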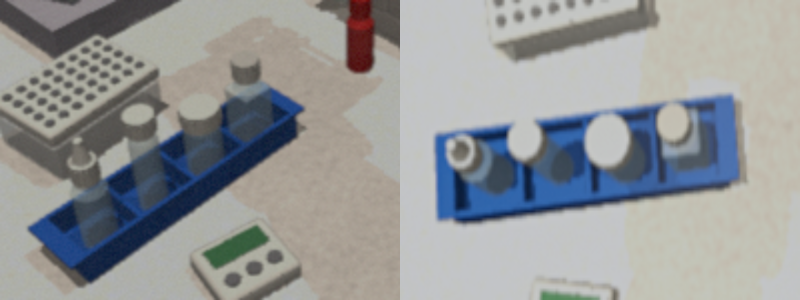

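All four vessels stand upright in the rack, left to right dropper (90, 200), vial (145, 160), jar (200, 135), square (250, 100), and the arm is clear.

```bash
python3 -c "
from workcell import env
print(env.job_done())"
```

```text
the job is handed in; nothing more can be done
None
```

All four vessels stand upright in the blue rack in their heater order (dropper, vial, jar, square, left to right), each lowered to the floor and released. The job was handed in at about 39 s, and no verdict came back.

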